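# Clear the jig and build up a power module in order

## Task

Move the red faulty board out of the grey jig and lay it flat in the middle of the red reject pad, long sides in line. Then build the module in the jig, one part after another from the bottom up, each lying flat, lined up lengthwise and centred over what is below: copper base plate, white spacer frame, blue board, and last the heat sink, fins up. Let go of each part before fetching the next, set parts down rather than dropping them, and leave the flux bottle, solder reel and screwdriver where they are.

Things in the scene. Friction and masses are not known exactly. Their poses are not given: they have to be found in the camera images.
- jig: fixed grey plate 112 x 84 mm (long side along its x), 8 mm thick, with four black L-shaped corner stops 8 mm higher; the pocket between them is 96 x 68 mm (6 mm play round an 84 x 56 part). Stops cover only the last 16 mm of each side; the middles are open for fingers. Origin: centre of its underside; parts rest 8 mm above it. z up. At the start it holds the faulty board.
- reject_pad: fixed flat red pad 110 x 84 mm (long side along its x), 6 mm thick, without a rim. Origin: centre of its underside, on the bench; parts rest 6 mm above it. z up.
- faulty_board: loose red circuit board with a round yellow sticker, 84 (x) x 56 (y) mm, about 90 g, component side up in the jig. The board lies 3 to 7 mm above its origin; four brass standoffs near the corners reach from 0 to 13 mm, above all components. Origin: centre of its underside (feet of the standoffs). z up. Grip across the 56 mm, mid-way along the long sides.
- new_board: loose blue circuit board without sticker, otherwise the same as the faulty board: 84 (x) x 56 (y) mm, board 3 to 7 mm above the origin, brass standoffs from 0 to 13 mm; what is laid on it rests 13 mm above its origin. About 90 g. Origin: centre of its underside. z up.
- base_plate: loose flat copper plate 84 (x) x 56 (y) x 10 mm with a dark screw dot at each corner, about 130 g. Origin: centre of its underside; z up. The lowest part of the stack.
- spacer: loose white plastic rectangular frame 84 (x) x 56 (y) x 10 mm, bars 11 mm wide round an open window of 62 x 34 mm, about 50 g. Origin: centre of its underside; z up.
- heat_sink: loose black heat sink 84 (x) x 56 (y) x 22 mm, about 160 g: an 8 mm base and seven upright fins 14 mm high that run along x. Fins up at the start. Origin: centre of its underside; z up. The top part of the stack.
- flux_bottle: bystander: small upright bottle with an orange cap, 28 mm across, 55 mm high. Origin: centre of its underside. Loose, to be left where it is.
- solder_reel: bystander: yellow reel on its flat side, 48 mm across, 36 mm high. Origin: centre of its underside. Loose, to be left where it is.
- screwdriver: bystander: screwdriver about 160 mm long lying along its x axis, handle to -x. Loose, to be left where it is.
Things that resemble listed ones, but are neither listed nor needed, are in the scene too. Of the things that look like the heat_sink, take the one that is farthest to the robot's right at the start. Of the things that look like the new_board, the larger one is meant.

How it is judged:
On the way, in this order (a step that is already met when the one before it is completed fails the run):
1. the red faulty board lies flat on the red reject pad, let go (horizontal distance between faulty_board and reject_pad below 0.015 m and z of faulty_board in the frame of reject_pad between 0.003 and 0.009 m and angle between the x axis of faulty_board and the x axis of reject_pad, either way round below 0.2 rad and angle between faulty_board's own z axis and vertical below 0.06 rad and contact force between the fingers and faulty_board below 0.3 N and linear speed of faulty_board below 0.02 m/s), for 0.2 s.
2. the copper base plate lies in the emptied jig, let go (horizontal distance between base_plate and jig below 0.01 m and z of base_plate in the frame of jig between 0.005 and 0.011 m and angle between the x axis of base_plate and the x axis of jig, either way round below 0.2 rad and angle between base_plate's own z axis and vertical below 0.06 rad and contact force between the fingers and base_plate below 0.3 N and linear speed of base_plate below 0.02 m/s), for 0.2 s.
3. the white spacer frame lies squarely on the base plate, let go (horizontal distance between spacer and base_plate below 0.01 m and z of spacer in the frame of base_plate between 0.007 and 0.013 m and angle between the x axis of spacer and the x axis of base_plate, either way round below 0.2 rad and angle between spacer's own z axis and vertical below 0.06 rad and contact force between the fingers and spacer below 0.3 N and linear speed of spacer below 0.02 m/s), for 0.2 s.
4. the blue board lies squarely on the spacer frame, let go (horizontal distance between new_board and spacer below 0.01 m and z of new_board in the frame of spacer between 0.007 and 0.013 m and angle between the x axis of new_board and the x axis of spacer, either way round below 0.2 rad and angle between new_board's own z axis and vertical below 0.06 rad and contact force between the fingers and new_board below 0.3 N and linear speed of new_board below 0.02 m/s), for 0.2 s.
5. the heat sink stands fins up, squarely on the blue board, let go (horizontal distance between heat_sink and new_board below 0.01 m and z of heat_sink in the frame of new_board between 0.01 and 0.016 m and angle between the x axis of heat_sink and the x axis of new_board, either way round below 0.2 rad and angle between heat_sink's own z axis and vertical below 0.06 rad and contact force between the fingers and heat_sink below 0.3 N and linear speed of heat_sink below 0.02 m/s), for 0.2 s.
At the end, for the whole second after the job is handed in: Red board on the reject pad (centres within 15 mm); in the jig, bottom up, base plate, spacer, blue board, heat sink, each centred within 10 mm on what is below. All flat (0.06 rad), at resting height (3 mm), long axes within 0.2 rad of what is below, let go and at rest (all of step 1 and all of step 2 and all of step 3 and all of step 4 and all of step 5); the robot touches nothing.
It fails at once if a part is dropped: it moves faster than 0.45 m/s (a fall of about 10 mm) while the fingers do not touch it ((linear speed of faulty_board above 0.45 m/s and contact force between the fingers and faulty_board below 0.02 N) or (linear speed of base_plate above 0.45 m/s and contact force between the fingers and base_plate below 0.02 N) or (linear speed of spacer above 0.45 m/s and contact force between the fingers and spacer below 0.02 N) or (linear speed of new_board above 0.45 m/s and contact force between the fingers and new_board below 0.02 N) or (linear speed of heat_sink above 0.45 m/s and contact force between the fingers and heat_sink below 0.02 N)).
It fails at once if the flux bottle, solder reel or screwdriver is moved by more than 30 mm (distance of any of flux_bottle, solder_reel, screwdriver from where it was at the start of the episode above 0.03 m).
It also fails if it takes over 115 s, if anything falls off the work surface, if the arm or the gripper's body presses on something with over 40 N, if the wrist force passes 120 N, or if a joint passes its speed limit or range.

## Robot

A 7-joint arm with a two-finger parallel gripper is mounted at the origin on the work surface. World frame = base frame: x ahead of the robot, y to its left, z up, the work surface at z = 0. Lengths are in m, angles in rad, forces in N, time in s.
With the tool pointing down it reaches from about 0.425 to 0.875 m from the base axis. Payload 4.7 kg.
Tool frame: the origin (TCP) lies at the very end of the fingers, on their centre line; the grasp point (between the pads) lies 19 mm behind it; z points along the fingers, y is the line along which they close (so a half turn about z gives the same grasp; the last joint's range is limited). The gripper opens to 87 mm and grips with 3 to 60 N. Pads are 19 mm wide; open, the fingers measure 117 mm over their backs; the gripper's body (75 mm by 190 mm) begins 51 mm behind the grasp point.
Start: joints at [1.179, 0.321, -0.07, 1.45, 0.023, 1.371, -0.057], TCP at [0.257, -0.597, 0.223] pointing down, gripper open.
Joint ranges: [-2.86, 2.86], [-0.3, 2.09], [-1.38, 1.24], [0.06, 2.45], [-1.56, 4.7], [0.09, 2.05], [-2.69, 2.69]. Speed limits (rad/s): [2.57, 2.57, 3.14, 3.14, 3.14, 3.14, 3.14].

## Interface

Orientations are given as a rotation vector (axis times angle).
In Python, from bench import get_state, get_image, get_calibration, close_job gives the robot as it stands.
- The arm moves only by the shell command python3 -m crank 'ROWS' [FORCE]. ROWS is JSON, a list of rows, each a list of 5 numbers: the opening, from 0 (shut) to 1 (fully open), then the shift along the world's x, y, z in units of 0.2 m (1.0 is 0.2 m), then the turn about the world's z in units of 2 pi rad (1.0 is 2 pi rad). A call has 1 to 5 rows; each row is the pose to reach, as a shift and turn from the pose commanded when the call began, turning the shorter way round; what a row does not reach only later rows make up. A row lasts 1/8 s, in which the tool goes at most 62.5 mm and 10.7 degrees, less where a joint would pass 70% of its speed; a pose out of reach is approached as far as the arm can. A call with a number of a shift or a turn outside -1 to 1 is refused whole. A call with a gripper value outside its range is refused whole. The fingers move at their own pace and stop on an object; FORCE is the grip in N (left out, the last holds). Time passes only in rows, so rows that repeat a pose let the fingers close. It gives the time, the measured TCP pose, the force, the opening and the grip force at its end, in the units of the state.
- get_state(): the state, without advancing time (a new reading comes with each control period).
- get_image(name): name is "scene" or "top"; returns the picture (384x512x3 uint8, red, green, blue); there is no depth.
- get_calibration(name): a dict with "fovy" (degrees; the focal length in pixels is half the picture's height over the tangent of half this angle, whatever the lens; pixels are square), "cx", "cy" (the principal point, pixels), "k1" (the pictures are not rectified: a ray, as slopes to the right and down, at radius r is drawn at 1 + k1 r^2 times it, then the intrinsics apply), "R" (3x3) and "t" (3): a world point X has camera coordinates R X + t. Camera axes: x right, y down, z forward; pixel columns grow to the right and rows downward; lengths in m; the calibration is good to about 2 mm. A picture is of the moment at which its call begins. get_calibration takes no time and is no camera call.
- close_job(): hands the job in; it is judged then, once.
The state is a dict: "time": time; "joint_positions": joint angles; "qd": joint speeds; "joint_torque": joint torques, N m; "position": TCP position; "tool_rot": TCP orientation; "ft_force": force on the tool from outside, world axes, zero at the start; "torque": the same for the moment, N m; "grip_width": opening from 0.0 (shut) to 1.0 (fully open); "grip_force": force on a finger pad.
Only numpy, scipy, OpenCV 4.12 (cv2) and the standard library are available. Lean on these libraries where they do the work, as an engineer would, in place of code of your own. Each camera call takes 0.05 s, during which the arm holds its last target. There are 200 camera calls.

## Working session

There is one attempt and no reset: what is moved stays moved. The work goes in short steps, Python scripts to look and compute and a shell command to move; the robot and the scene stay as the last step left them, time stands still between calls to the robot, and variables do not carry over. Pictures are saved under pics/ and viewed, at most 14 in all, crops included, and the job is handed in when it is done.

```bash
ls; mkdir -p pics; python3 - <<'E'
from bench import *
import cv2
s=get_state();print({k:s[k] for k in('time','position','tool_rot','grip_width')})
for n in('scene','top'):
    c=get_calibration(n);print(n,c)
    cv2.imwrite(f'pics/{n}0.png',cv2.cvtColor(get_image(n),cv2.COLOR_RGB2BGR))
E
```

```text
pics
{'time': 0.0, 'position': array([ 0.25631227, -0.59675308,  0.22148676]), 'tool_rot': array([-3.07539902e+00, -6.32779411e-01,  8.17226289e-04]), 'grip_width': 1.0001014497690586}
scene {'fovy': 49.197705813992506, 'cx': 253.43494471067933, 'cy': 187.1356450449012, 'k1': 0.04741602378485037, 'R': array([[ 0.64193894,  0.76672782, -0.0065455 ],
       [ 0.46522832, -0.39626735, -0.79153951],
       [-0.60948914,  0.50507488, -0.61108294]]), 't': array([-0.41020352, -0.23951533,  1.5010496 ])}
top {'fovy': 47.99277738840842, 'cx': 260.04076539440507, 'cy': 195.93953890342246, 'k1': -0.0814796754042134, 'R': array([[ 0.02718377, -0.99951491,  0.0151983 ],
       [-0.98764951, -0.02920174, -0.15393409],
       [ 0.15430323, -0.01082608, -0.98796422]]), 't': array([0.0087405 , 0.60129717, 1.12666244])}
```

View pics/scene0.png

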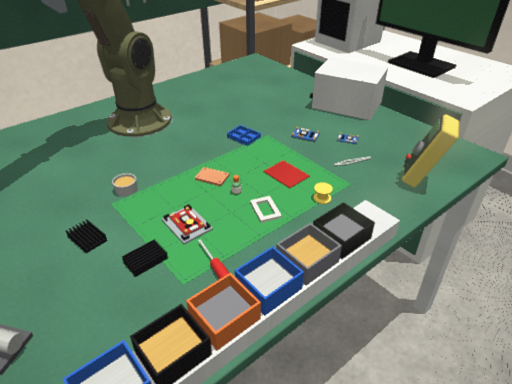

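View pics/top0.png

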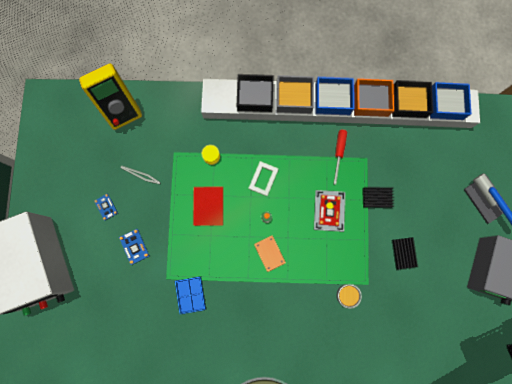

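The scene shows two black heat sinks: top (378,198) and (404,253). The robot's right is image right, so (404,253) is the one to take. There are two blue boards, at (105,207) small and (134,247) larger, so I take the larger. The blue tray at (190,295) is not a board. The faulty board is in the jig at (330,211), the pad at (208,206), the copper plate at (270,253) and the spacer at (263,178). The orange tin at (349,296) is not the plate.

```bash
cat > h.py <<'E'
import numpy as np, cv2
from bench import *
from scipy.spatial.transform import Rotation as Ro
from scipy.optimize import brentq
def K(n):
    c=get_calibration(n);f=192/np.tan(np.radians(c['fovy']/2))
    return c,np.array([[f,0,c['cx']],[0,f,c['cy']],[0,0,1]]),np.array([c['k1'],0,0,0.])
def rays(n,uv):
    c,k,d=K(n);p=cv2.undistortPoints(np.float64(uv).reshape(-1,1,2),k,d)[:,0]
    v=np.c_[p,np.ones(len(p))]@c['R'];return -c['R'].T@c['t'],v/np.linalg.norm(v,axis=1)[:,None]
def plane(n,uv,z):
    o,v=rays(n,uv);return (o+v*((z-o[2])/v[:,2])[:,None])[:,:2]
def proj(n,X):
    c,k,d=K(n);return cv2.projectPoints(np.float64(X).reshape(-1,1,3),cv2.Rodrigues(c['R'])[0],c['t'],k,d)[0][:,0]
def tri(a,b):
    o1,v1=rays('top',a);o2,v2=rays('scene',b);v1,v2=v1[0],v2[0]
    s=np.linalg.lstsq(np.c_[v1,-v2],o2-o1,rcond=None)[0]
    p,q=o1+s[0]*v1,o2+s[1]*v2;return (p+q)/2,np.linalg.norm(p-q)
def hsv(im):return cv2.cvtColor(im,cv2.COLOR_RGB2HSV)
def masks(im):
    h,s,v=[x.astype(int) for x in cv2.split(hsv(im))]
    return dict(red=((h<6)|(h>172))&(s>150)&(v>90),cop=(h>=5)&(h<18)&(s>90)&(v>150),white=(s<60)&(v>190),
      blue=(h>100)&(h<130)&(s>80)&(v>60),black=(v<45),yel=(h>20)&(h<35)&(s>150)&(v>130))
def rect(n,m,at,z,r=30,close=3):
    """metric min-area rectangle of the blob(s) near pixel at, cast onto height z"""
    w=np.zeros(m.shape,np.uint8);cv2.circle(w,tuple(int(x) for x in at),r,1,-1)
    w=cv2.morphologyEx((m&(w>0)).astype(np.uint8),cv2.MORPH_CLOSE,np.ones((close,close)))
    k,l,st,ce=cv2.connectedComponentsWithStats(w)
    i=1+np.argmax(st[1:,4]);cs,_=cv2.findContours((l==i).astype(np.uint8),0,1)
    hull=cv2.convexHull(cs[0])[:,0]
    g=plane(n,hull,z)*1000
    (c,wh,a)=cv2.minAreaRect(np.float32(g))
    if wh[0]<wh[1]: wh=wh[::-1];a+=90
    return np.array(c)/1000,np.round(wh,1),(a+90)%180-90,ce[i]
def tool():
    s=get_state();y=Ro.from_rotvec(s['tool_rot']).as_matrix()[:,1]
    return s,np.degrees(np.arctan2(y[1],y[0]))
E
python3 - <<'E'
from h import *
T=get_image('top');S=get_image('scene');mt,ms=masks(T),masks(S)
L=dict(faulty=('red',(330,211),(188,222),.015,22),pad=('red',(208,206),(287,173),.006,32),plate=('cop',(270,253),(211,176),.01,28),
 spacer=('white',(263,178),(265,208),.01,26),new=('blue',(134,247),(306,134),.007,26),small=('blue',(105,207),(348,139),.007,20),
 hs=('black',(404,253),(86,235),.022,24),hs2=('black',(378,198),(145,257),.022,24))
for k,(c,a,b,z,r) in L.items():
    A=rect('top',mt[c],a,z,r,7);B=rect('scene',ms[c],b,z,r,7);p,e=tri(A[3],B[3])
    print(k,'top',A[0].round(3),A[1],round(A[2],1),'scene',B[0].round(3),B[1],round(B[2],1),'tri',p.round(3),round(e,4))
for k,a,z in(('bottle',(267,217),.055),('reel',(210,155),.036),('sd',(337,181),.01),('sdh',(342,132),.02)):print(k,plane('top',[a],z).round(3))
c=np.vstack([np.hstack([cv2.resize(T[y-32:y+32,x-40:x+40],(320,256),interpolation=2) for x,y in q]) for q in(((330,211),(134,247)),((404,253),(270,240)))])
cv2.imwrite('pics/crop1.png',c[:,:,::-1])
E
```

```text
faulty top [ 0.571 -0.169] [79.4 54.7] -4.1 scene [ 0.577 -0.167] [84.4 56.8] -2.9 tri [ 0.571 -0.168  0.005] 0.0062
pad top [0.576 0.171] [104.8  79. ] 2.3 scene [0.583 0.171] [106.6  81.3] 2.1 tri [0.58  0.174 0.001] 0.0014
plate top [ 0.448 -0.005] [81.  54.3] 27.8 scene [0.469 0.004] [116.4  55.3] 27.6 tri [ 0.45  -0.001  0.005] 0.0092
spacer top [0.659 0.018] [83.4 56.9] -20.7 scene [0.662 0.02 ] [86.2 56.8] -20.2 tri [0.66  0.02  0.007] 0.0044
new top [0.456 0.372] [85.1 56.7] 27.2 scene [0.464 0.371] [83.2 57.2] 27.6 tri [ 0.457  0.376 -0.001] 0.0061
small top [0.564 0.459] [64.8 43.3] 32.9 scene [0.572 0.458] [62.4 44.9] 30.6 tri [ 0.567  0.464 -0.   ] 0.0065
hs top [ 0.457 -0.377] [81.3 59.1] 8.3 scene [ 0.474 -0.381] [98.9 60.3] 7.8 tri [ 0.458 -0.38   0.006] 0.0048
hs2 top [ 0.61  -0.304] [83. 54.] -88.4 scene [ 0.627 -0.31 ] [85.4 71.4] -89.0 tri [ 0.613 -0.307  0.007] 0.0022
bottle [[0.543 0.006]]
reel [[0.714 0.168]]
sd [[ 0.656 -0.192]]
sdh [[ 0.798 -0.205]]
```

View pics/crop1.png

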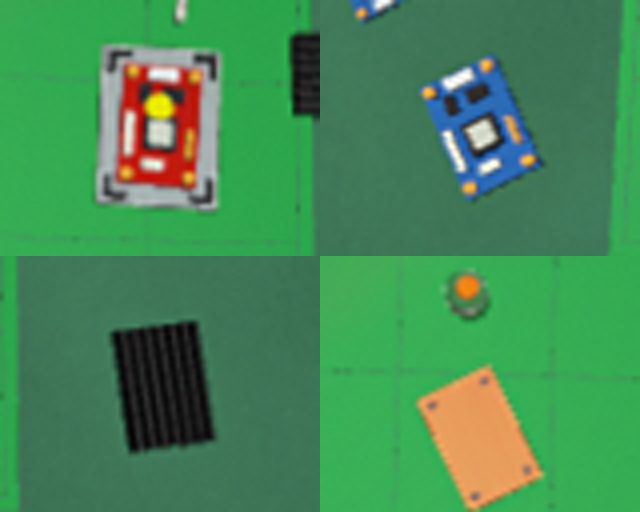

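The crop confirms the choices: the faulty board with yellow sticker in the jig, the larger blue board, the rightmost heat sink with fins up, and the copper plate with corner dots. I still need the jig pose and the tool yaw.

```bash
cat >> h.py <<'E'
def jig(n,im):
    a=(330,211) if n=='top' else (188,222)
    h,s,v=[x.astype(int) for x in cv2.split(hsv(im))]
    m=((s<60)&(v>80)&(v<210))|(v<50)|(((h<6)|(h>172))&(s>120))
    return rect(n,m,a,.008,33 if n=='top' else 31,9)
E
python3 - <<'E'
from h import *
for n in('top','scene'):print(n,jig(n,get_image(n)))
s,y=tool();print(s['position'],y)
# closing direction angle wanted = long axis+90
for k,a in(('faulty',-3.5),('pad',2.2),('jig',0),('plate',27.7),('spacer',-20.5),('new',27.4),('hs',8)):
    print(k,((a+90-y+90)%180-90)/360)
E
```

```text
top (array([ 0.58895288, -0.17067078]), array([147.1,  83.7]), -1.9021072387695312, array([329.28809326, 209.91673605]))
scene (array([ 0.59939417, -0.17009756]), array([159.9,  86. ]), -2.2202301025390625, array([187.2680776 , 224.92239859]))
[ 0.25649911 -0.59707581  0.22219272] -66.745921735306
faulty -0.07431688406859441
pad -0.05848355073526111
jig -0.06459466184637219
plate 0.012349782598072226
spacer -0.12153910629081663
new 0.01151644926473886
hs -0.042372439624149966
```

```bash
sed -i 's/rect(n,m,a,.008,33 if n==.top. else 31,9)/rect(n,cv2.morphologyEx(m.astype(np.uint8),cv2.MORPH_OPEN,np.ones((5,5)))>0,a,.008,33 if n=="top" else 31,3)/' h.py
python3 -m crank '[[1,0.785,1,0,-0.074],[1,0.785,1,0,-0.074],[1,0.785,1,0,-0.074],[1,0.785,1,0,-0.074],[1,0.785,1,0,-0.074]]' 30
python3 -m crank '[[1,0.79,1,-0.35,0],[1,0.79,1,-0.35,0],[1,0.79,1,-0.35,0],[1,0.79,1,-0.35,0],[1,0.79,1,-0.35,0]]'
python3 -m crank '[[1,0,0.14,-0.2,0],[1,0,0.14,-0.2,0]]'
python3 - <<'E'
from h import *
for n in('top','scene'):
    im=get_image(n);print(n,jig(n,im));cv2.imwrite(f'pics/{n}1.png',im[:,:,::-1])
s,y=tool();print(s['position'],y,s['ft_force'])
E
```

```text
time: 0.92
position: [0.418, -0.3917, 0.223]
tool_rot: [-3.139, 0.077, -0.003]
ft_force: [0.2, -0.8, -0.3]
grip_width: 0.999
grip_force: 0.0
time: 1.55
position: [0.5731, -0.1924, 0.1512]
tool_rot: [-3.138, 0.083, 0.002]
ft_force: [0.8, -0.1, 0.3]
grip_width: 0.998
grip_force: 0.0
time: 1.8
position: [0.5689, -0.1678, 0.1097]
tool_rot: [-3.138, 0.089, 0.01]
ft_force: [0.3, -0.1, 1.2]
grip_width: 1.002
grip_force: 0.0
top (array([ 0.58664636, -0.19549074]), array([144.7,  86.9]), -3.7962646484375, array([336.41372141, 201.77962578]))
scene (array([ 0.57450769, -0.20131879]), array([50.5, 46.7]), -40.47902297973633, array([176.28865979, 227.22164948]))
[ 0.57127775 -0.17157727  0.11318005] -93.49169530086469 [-0.04789177 -0.39905745 -0.73438849]
```

View pics/scene1.png

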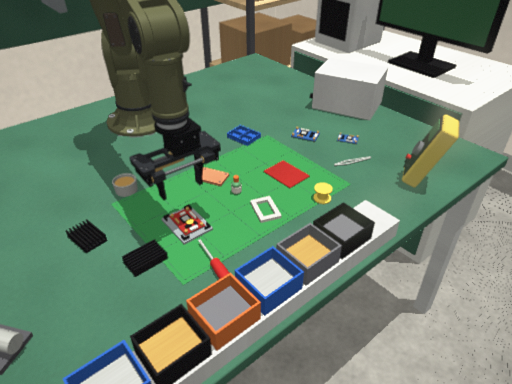

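The fingers stand open above the jig, tips near (137,171) and (170,192). Descending onto the board.

```bash
python3 -m crank '[[1,0,0,-0.2,0],[1,0,0,-0.4,0],[1,0,0,-0.46,0],[1,0,0,-0.51,0],[1,0,0,-0.51,0]]' 30
python3 -m crank '[[0.5,0,0,0,0],[0.5,0,0,0,0],[0.5,0,0,0,0],[0.5,0,0,0,0],[0.5,0,0,0,0]]' 30
python3 - <<'E'
from h import *
s,y=tool();print(s['grip_width']*87)
im=get_image('scene');cv2.imwrite('pics/s2.png',cv2.resize(im[130:280,80:280],(800,600))[:,:,::-1])
E
```

```text
time: 2.52
position: [0.5722, -0.17, 0.0115]
tool_rot: [3.14, -0.094, 0.002]
ft_force: [0.1, -0.3, 0.3]
grip_width: 0.998
grip_force: 0.0
time: 3.15
position: [0.5717, -0.1692, 0.0108]
tool_rot: [3.14, -0.093, 0.0]
ft_force: [-0.3, -0.7, 1.6]
grip_width: 0.631
grip_force: 30.0
54.89157319261261
```

View pics/s2.png

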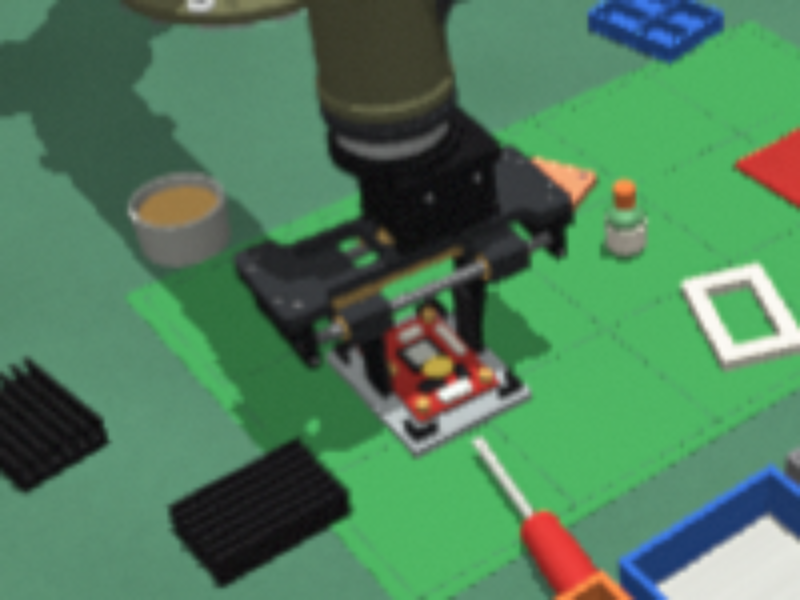

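Good grasp: 55 mm width, board between the fingers. Carrying it to the pad.

```bash
python3 -m crank '[[0.5,0,0,0.08,0],[0.5,0,0,0.2,0],[0.5,0,0,0.4,0],[0.5,0,0.2,0.5,0],[0.5,0,0.2,0.5,0]]' 30
python3 -m crank '[[0.5,0.03,0.2,0,0.016],[0.5,0.03,0.45,0,0.016],[0.5,0.03,0.7,0,0.016],[0.5,0.03,0.9,0,0.016],[0.5,0.03,1,0,0.016]]'
python3 -m crank '[[0.5,0,0.2,0,0],[0.5,0,0.4,-0.1,0],[0.5,0,0.505,-0.25,0],[0.5,0,0.505,-0.35,0],[0.5,0,0.505,-0.4,0]]'
python3 - <<'E'
from h import *
s,y=tool();print(s['position'],y,s['grip_width'])
im=get_image('scene');cv2.imwrite('pics/s3.png',cv2.resize(im[90:240,190:390],(800,600))[:,:,::-1])
E
```

```text
time: 3.82
position: [0.5737, -0.1249, 0.1139]
tool_rot: [-3.139, 0.084, -0.008]
ft_force: [0.2, 0.3, -1.7]
grip_width: 0.631
grip_force: 30.0
time: 4.45
position: [0.5771, 0.0737, 0.1109]
tool_rot: [-3.14, -0.071, 0.0]
ft_force: [-0.1, -0.6, -1.3]
grip_width: 0.635
grip_force: 30.0
time: 5.08
position: [0.5771, 0.1695, 0.0291]
tool_rot: [3.139, 0.063, -0.003]
ft_force: [1.1, 0.4, -0.8]
grip_width: 0.632
grip_force: 30.0
[0.57714197 0.16948261 0.02911609] -87.7143476494989 0.6322563334838732
```

View pics/s3.png

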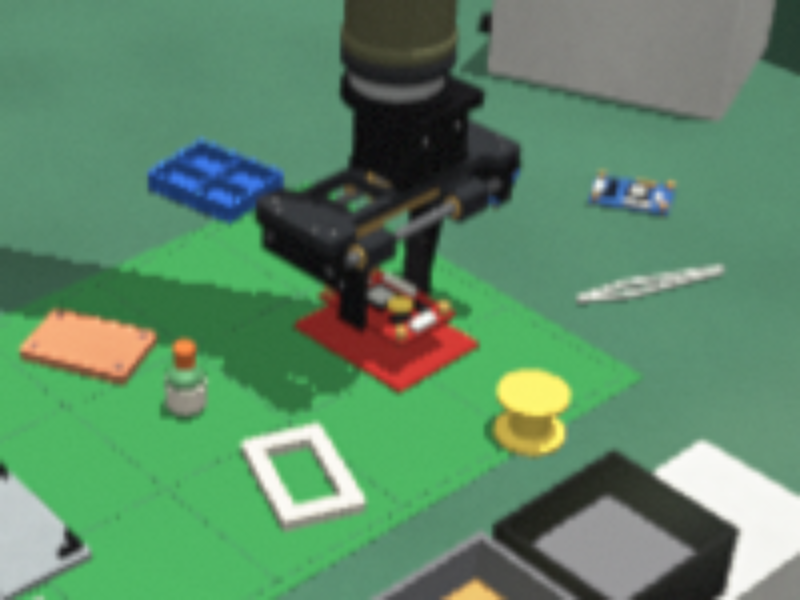

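The board hangs level over the pad. Setting it down and releasing.

```bash
python3 -m crank '[[0.5,0,0,-0.06,0],[0.5,0,0,-0.09,0],[0.5,0,0,-0.105,0],[0.5,0,0,-0.108,0]]' 30
python3 -m crank '[[1,0,0,0,0],[1,0,0,0,0],[1,0,0,0,0],[1,0,0,0,0]]'
python3 -m crank '[[1,0,0,0.1,0],[1,0,0,0.3,0],[1,0,-0.2,0.5,0],[1,-0.3,-0.5,0.6,0],[1,-0.5,-0.8,0.6,0]]'
python3 - <<'E'
from h import *
for n,a,b,q in(('top',(208,206),(330,211),32),('scene',(287,173),(188,222),30)):
    im=get_image(n);h,s,v=[x.astype(int) for x in cv2.split(hsv(im))]
    m=((s<60)&(v>80)&(v<215))|(v<60)
    w=cv2.morphologyEx(m.astype(np.uint8),cv2.MORPH_OPEN,np.ones((5,5)))>0
    print(n,'jig',rect(n,w,b,.008,q,5),'pad',rect(n,masks(im)['red'],a,.006,q,5)[:3])
    x,y=a;cv2.imwrite(f'pics/p4{n}.png',np.hstack([cv2.resize(im[y-38:y+38,x-38:x+38],(400,400)),cv2.resize(im[b[1]-38:b[1]+38,b[0]-38:b[0]+38],(400,400))])[:,:,::-1])
s,y=tool();print(s['position'],y)
E
```

```text
time: 5.62
position: [0.5777, 0.1717, 0.0091]
tool_rot: [3.141, 0.065, 0.0]
ft_force: [0.5, -1.1, -2.0]
grip_width: 0.634
grip_force: 30.0
time: 6.12
position: [0.5777, 0.1719, 0.0092]
tool_rot: [3.141, 0.065, 0.0]
ft_force: [-0.3, 1.0, 0.5]
grip_width: 0.968
grip_force: 0.0
time: 6.75
position: [0.4977, 0.0383, 0.1298]
tool_rot: [3.141, 0.068, 0.007]
ft_force: [-0.2, -1.6, -0.7]
grip_width: 0.996
grip_force: 0.0
top jig (array([ 0.57199561, -0.16985681]), array([112.2,  83. ]), -1.9001922607421875, array([329.2267658 , 210.48420074])) pad (array([0.57606201, 0.17073721]), array([104.9,  79. ]), 2.3427953720092773)
scene jig (array([ 0.57875104, -0.1693454 ]), array([115.1,  85.9]), -2.686920166015625, array([187.2625523 , 223.49790795])) pad (array([0.58290686, 0.17043802]), array([106.7,  81. ]), 2.4787917137145996)
[0.49465556 0.03211006 0.1283468 ] -88.09493891537055
```

View pics/p4top.png

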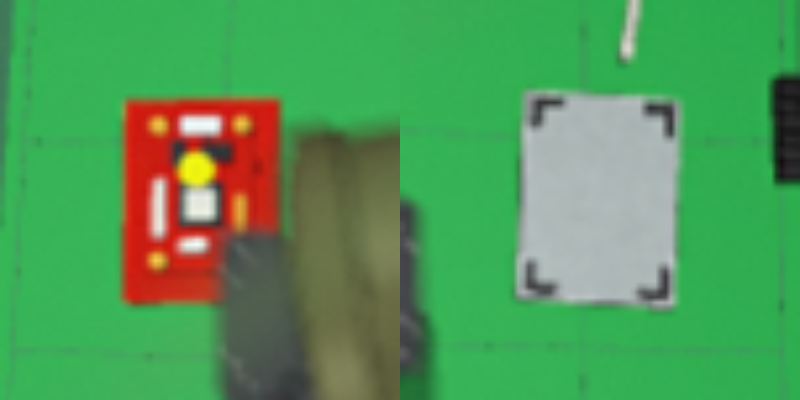

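Step 1 is done: the board is centred on the pad (standoff midpoint (200,192), pad midpoint (202,201) in the crop). The jig is empty at (0.572,-0.170), long axis about -2°. Next is the copper plate at (0.448,-0.005), 27.7°.

```bash
python3 -m crank '[[1,0,0,0,0.07],[1,0,0,0,0.07],[1,0,0,0,0.07],[1,0,0,0,0.07]]'
python3 - <<'E'
from h import *
for i in range(3):
    get_image('top');s,y=tool();print(s['position'].round(4),round(y,2))
E
```

```text
time: 7.35
position: [0.498, 0.0391, 0.1281]
tool_rot: [3.051, 0.748, 0.002]
ft_force: [0.4, 0.5, 0.6]
grip_width: 0.999
grip_force: 0.0
[0.4979 0.039  0.1279] -62.48
[0.4978 0.0389 0.1277] -62.48
[0.4977 0.0388 0.1275] -62.47
```

```bash
python3 -m crank '[[1,-0.15,-0.12,-0.1,0],[1,-0.25,-0.22,-0.3,0],[1,-0.25,-0.22,-0.5,0],[1,-0.25,-0.22,-0.6,0],[1,-0.25,-0.22,-0.62,0]]'
python3 -m crank '[[1,0,0,0,0],[0.5,0,0,0,0],[0.5,0,0,0,0],[0.5,0,0,0,0],[0.5,0,0,0,0]]' 40
python3 - <<'E'
from h import *
s,y=tool();print(s['position'].round(4),round(y,2))
im=get_image('scene');cv2.imwrite('pics/s5.png',cv2.resize(im[100:220,140:300],(800,600))[:,:,::-1])
E
```

```text
time: 8.12
position: [0.4463, -0.0052, 0.002]
tool_rot: [-3.05, -0.748, 0.004]
ft_force: [-0.2, -0.7, -0.3]
grip_width: 0.999
grip_force: 0.0
time: 8.75
position: [0.4475, -0.0054, 0.0032]
tool_rot: [3.051, 0.748, 0.0]
ft_force: [0.4, -0.4, 0.6]
grip_width: 0.636
grip_force: 40.1
[ 0.4475 -0.0054  0.0032] -62.43
```

View pics/s5.png

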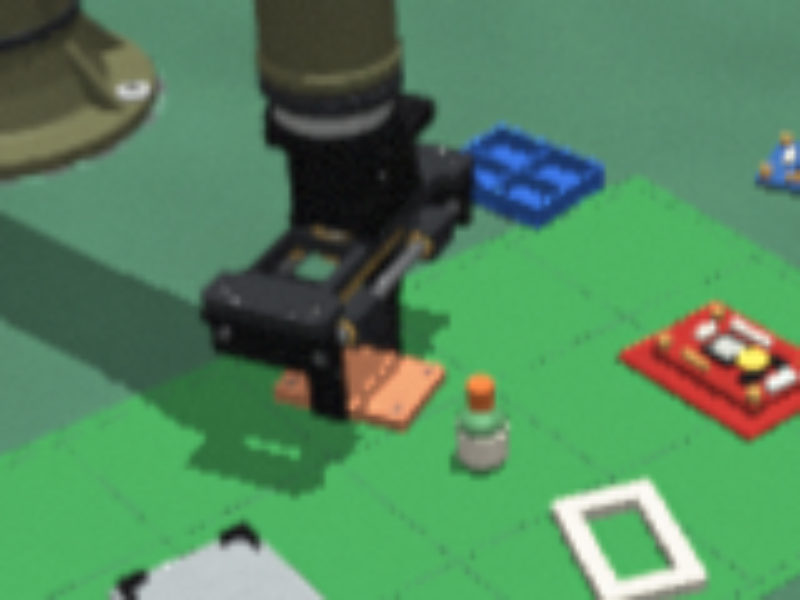

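Plate gripped. Carrying it to the jig.

```bash
python3 -m crank '[[0.5,0,0,0.1,0],[0.5,0,0,0.3,0],[0.5,0,0,0.5,0],[0.5,0.1,-0.15,0.5,-0.025],[0.5,0.2,-0.3,0.5,-0.05]]' 40
python3 -m crank '[[0.5,0.15,-0.2,0,-0.01],[0.5,0.3,-0.4,0,-0.02],[0.5,0.42,-0.525,0,-0.032],[0.5,0.42,-0.525,-0.2,-0.032],[0.5,0.42,-0.525,-0.35,-0.032]]'
python3 - <<'E'
from h import *
for i in range(3): im=get_image('scene');s,y=tool();print(s['position'].round(4),round(y,2))
cv2.imwrite('pics/s6.png',cv2.resize(im[160:280,110:270],(800,600))[:,:,::-1])
E
```

```text
time: 9.43
position: [0.4882, -0.0661, 0.1038]
tool_rot: [3.13, 0.256, 0.002]
ft_force: [0.4, 0.5, -0.9]
grip_width: 0.635
grip_force: 40.0
time: 10.05
position: [0.5707, -0.1707, 0.031]
tool_rot: [-3.141, 0.055, 0.003]
ft_force: [-0.6, 0.6, -1.9]
grip_width: 0.636
grip_force: 40.0
[ 0.5677 -0.1696  0.0269] -91.97
[ 0.5678 -0.1696  0.0287] -91.95
[ 0.5696 -0.1699  0.0311] -91.94
```

View pics/s6.png

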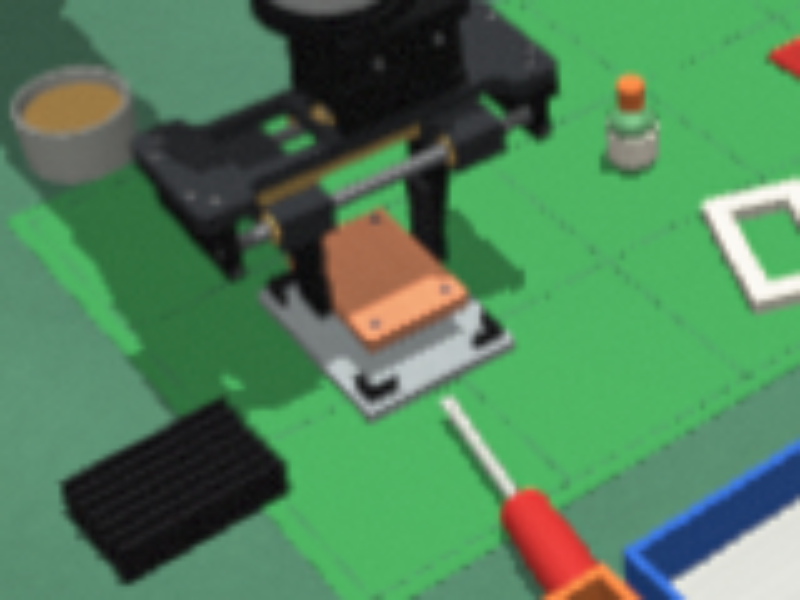

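```bash
python3 - <<'E'
from h import *
print(plane('scene',[(185,227.5),(203.6,217)],.0405),plane('scene',[(184.5,242.5),(213,228)],.008))
im=get_image('scene');print(rect('scene',masks(im)['cop'],(190,222),.0405,18,5))
for i in range(2):get_image('top')
s,y=tool();print(s['position'].round(4))
E
```

```text
[[ 0.62180346 -0.19722719]
 [ 0.61952752 -0.14233734]] [[ 0.63365105 -0.21019019]
 [ 0.6367445  -0.12906172]]
(array([ 0.58518823, -0.17181223]), array([71.5, 55. ]), -1.4347915649414062, array([187.17948718, 215.81025641]))
[ 0.5726 -0.1706  0.0346]
```

Plate and jig front edges differ by 14.5 mm (14 wanted), y midpoints agree. Setting it down.

```bash
python3 -m crank '[[0.5,0,0,-0.04,0],[0.5,0,0,-0.08,0],[0.5,0,0,-0.1,0],[0.5,0,0,-0.11,0],[0.5,0,0,-0.11,0]]'
python3 -m crank '[[1,0,0,0,0],[1,0,0,0,0],[1,0,0,0,0],[1,0,0,0,0],[1,0,0,0.05,0]]'
python3 -m crank '[[1,0,0,0.2,0],[1,0,0,0.4,0],[1,0.1,0.2,0.45,-0.02],[1,0.2,0.4,0.45,-0.04],[1,0.3,0.6,0.45,-0.05]]'
python3 - <<'E'
from h import *
for i in range(3): im=get_image('top');s,y=tool();print(s['position'].round(4),round(y,2))
print(rect('top',masks(im)['cop'],(330,211),.018,22,5))
cv2.imwrite('pics/t7.png',cv2.resize(im[165:255,270:390],(800,600))[:,:,::-1])
E
```

```text
time: 10.98
position: [0.5714, -0.1704, 0.0113]
tool_rot: [3.141, -0.053, -0.0]
ft_force: [-1.5, 0.5, 1.3]
grip_width: 0.632
grip_force: 40.0
time: 11.6
position: [0.5707, -0.1702, 0.0205]
tool_rot: [-3.141, 0.053, 0.003]
ft_force: [-1.5, -0.2, 0.3]
grip_width: 0.989
grip_force: 0.0
time: 12.22
position: [0.6324, -0.0494, 0.1124]
tool_rot: [3.093, -0.549, 0.003]
ft_force: [-0.9, 0.2, -0.3]
grip_width: 1.0
grip_force: 0.0
[ 0.6346 -0.0403  0.1124] -109.74
[ 0.6334 -0.0424  0.1122] -109.48
[ 0.6324 -0.0462  0.1118] -109.6
(array([ 0.59898279, -0.1971245 ]), array([25.5,  2.8]), -0.06792449951171875, array([339.625, 199.75 ]))
```

View pics/t7.png

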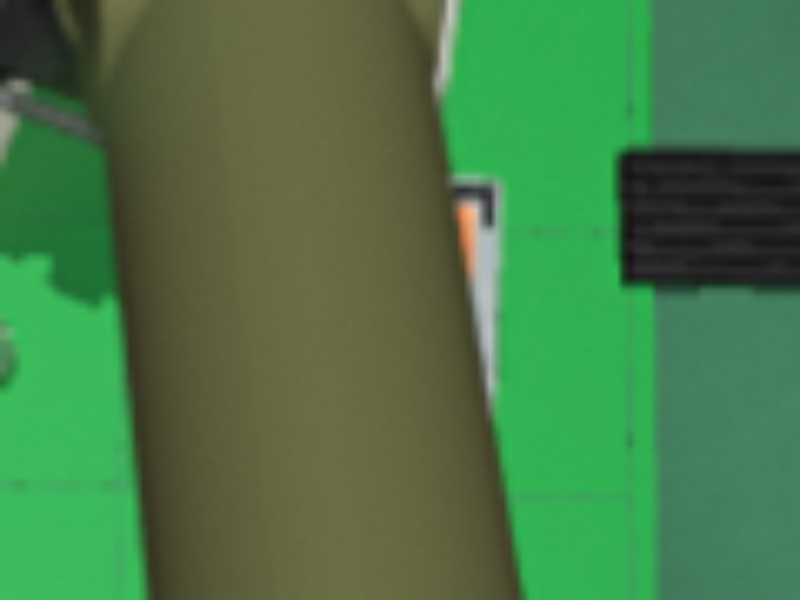

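The arm hides the jig in this view, so I check the plate with the scene camera while going to the spacer.

```bash
python3 -m crank '[[1,0.135,0.2,0,0],[1,0.135,0.34,-0.1,0],[1,0.135,0.34,-0.3,0],[1,0.135,0.34,-0.3,0]]'
python3 - <<'E'
from h import *
for i in range(3): im=get_image('scene');s,y=tool();print(s['position'].round(4),round(y,2))
print(rect('scene',masks(im)['cop'],(188,220),.018,24,5), 'want ~ .579,-.169')
print(rect('scene',masks(im)['white'],(265,208),.01,26,5))
E
```

```text
time: 12.88
position: [0.6554, 0.0158, 0.0479]
tool_rot: [3.091, -0.545, -0.011]
ft_force: [-0.9, -0.7, 0.2]
grip_width: 1.001
grip_force: 0.0
[0.6572 0.0156 0.0502] -110.04
[0.6587 0.0157 0.0519] -110.06
[0.6595 0.016  0.0528] -110.06
(array([ 0.57740558, -0.17016078]), array([85.6, 57.5]), -2.0345458984375, array([185.59003831, 220.47318008])) want ~ .579,-.169
(array([0.69330536, 0.00870967]), array([56.4, 21.3]), 67.55342102050781, array([269.26530612, 215.58163265]))
```

The plate lies within 2 mm of the jig centre. Gripping the spacer.

```bash
python3 -m crank '[[1,0,0,-0.12,0],[1,0,0,-0.2,0],[1,0,0,-0.24,0],[1,0,0,-0.24,0]]'
python3 -m crank '[[0.5,0,0,0,0],[0.5,0,0,0,0],[0.5,0,0,0,0],[0.5,0,0,0,0],[0.5,0,0,0,0]]' 25
python3 - <<'E'
from h import *
for i in range(2): im=get_image('scene');s,y=tool();print(s['position'].round(4),round(y,2),s['grip_width'])
cv2.imwrite('pics/s8.png',cv2.resize(im[130:250,190:350],(800,600))[:,:,::-1])
E
```

```text
time: 13.52
position: [0.6583, 0.0174, 0.0028]
tool_rot: [3.094, -0.544, -0.001]
ft_force: [0.3, 0.3, 0.3]
grip_width: 1.004
grip_force: 0.0
time: 14.15
position: [0.6586, 0.0177, 0.0033]
tool_rot: [-3.094, 0.544, -0.0]
ft_force: [0.4, -0.0, 2.2]
grip_width: 0.635
grip_force: 25.0
[0.6586 0.0177 0.0033] -109.95 0.6376570473793368
[0.6586 0.0177 0.0033] -109.94 0.6369929576320947
```

View pics/s8.png

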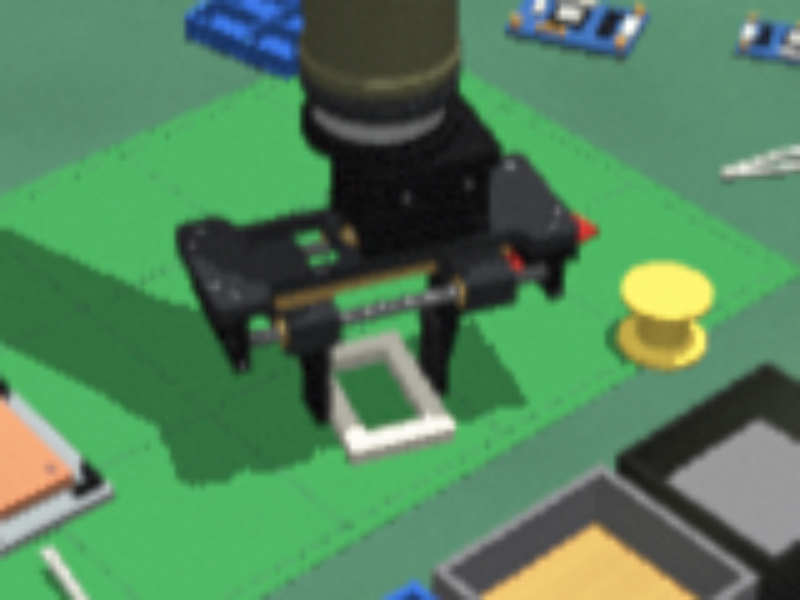

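```bash
python3 -m crank '[[0.5,0,0,0.1,0],[0.5,0,0,0.3,0],[0.5,0,-0.05,0.5,0],[0.5,-0.1,-0.25,0.5,0.02],[0.5,-0.2,-0.45,0.5,0.04]]' 25
python3 -m crank '[[0.5,-0.1,-0.2,0,0.01],[0.5,-0.2,-0.4,0,0.01],[0.5,-0.24,-0.49,-0.1,0.01],[0.5,-0.24,-0.49,-0.2,0.01],[0.5,-0.24,-0.49,-0.3,0.01]]'
python3 - <<'E'
from h import *
for i in range(5): im=get_image('scene');s,y=tool()
print(s['position'].round(4),round(y,2),s['grip_width'])
print(rect('scene',masks(im)['white'],(190,212),.0505,20,1))
cv2.imwrite('pics/s9.png',cv2.resize(im[160:280,110:270],(800,600))[:,:,::-1])
E
```

```text
time: 14.88
position: [0.6188, -0.0731, 0.1052]
tool_rot: [3.138, -0.143, 0.004]
ft_force: [-0.6, -0.7, -1.4]
grip_width: 0.642
grip_force: 25.0
time: 15.5
position: [0.5711, -0.1688, 0.0424]
tool_rot: [-3.14, 0.051, -0.001]
ft_force: [0.1, 0.2, -0.9]
grip_width: 0.64
grip_force: 25.0
[ 0.5712 -0.1691  0.0432] -91.83 0.6405634627345521
(array([ 0.60713861, -0.16978604]), array([54.9, 23.4]), 88.950927734375, array([191.14814815, 216.89814815]))
```

View pics/s9.png

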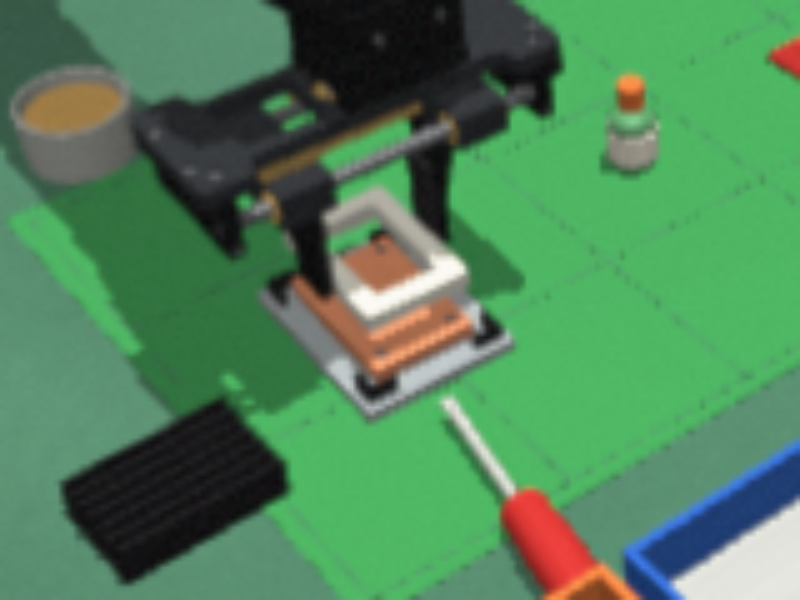

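```bash
python3 - <<'E'
from h import *
print(plane('scene',[(183.5,221.3),(203.8,213)],.0505).mean(0),plane('scene',[(185.4,233),(205,223.3)],.018).mean(0))
E
```

```text
[ 0.6142585 -0.1663542] [ 0.61803326 -0.16788506]
```

Edges agree to about 4 mm. I split the difference with +2 mm in x and set the spacer down.

```bash
python3 -m crank '[[0.5,0.01,0,-0.04,0],[0.5,0.01,0,-0.08,0],[0.5,0.01,0,-0.1,0],[0.5,0.01,0,-0.109,0],[0.5,0.01,0,-0.109,0]]'
python3 -m crank '[[1,0,0,0,0],[1,0,0,0,0],[1,0,0,0,0],[1,0,0,0,0],[1,0,0,0.05,0]]'
python3 -m crank '[[1,0,0,0.2,0],[1,0,0.1,0.4,0],[1,0,0.4,0.45,0.02],[1,-0.05,0.7,0.45,0.04],[1,-0.1,1,0.45,0.06]]'
python3 - <<'E'
from h import *
for i in range(3): im=get_image('scene');s,y=tool()
print(s['position'].round(4),round(y,2))
print(rect('scene',masks(im)['white'],(188,218),.028,24,1),'plate was .577,-.170')
cv2.imwrite('pics/s10.png',cv2.resize(im[180:270,130:250],(800,600))[:,:,::-1])
E
```

```text
time: 16.38
position: [0.5726, -0.1705, 0.0213]
tool_rot: [3.141, -0.054, 0.001]
ft_force: [0.3, 0.3, -0.6]
grip_width: 0.635
grip_force: 25.0
time: 17.0
position: [0.5717, -0.1702, 0.0308]
tool_rot: [-3.141, 0.053, 0.003]
ft_force: [0.2, -0.9, 0.2]
grip_width: 0.991
grip_force: 0.0
time: 17.62
position: [0.5525, 0.0314, 0.1225]
tool_rot: [3.094, 0.542, 0.003]
ft_force: [0.2, -0.3, -0.5]
grip_width: 0.998
grip_force: 0.0
[0.552  0.0345 0.1224] -69.9
(array([ 0.5767652 , -0.16850946]), array([87.3, 59.3]), -2.62432861328125, array([185.86982249, 216.81360947])) plate was .577,-.170
```

View pics/s10.png

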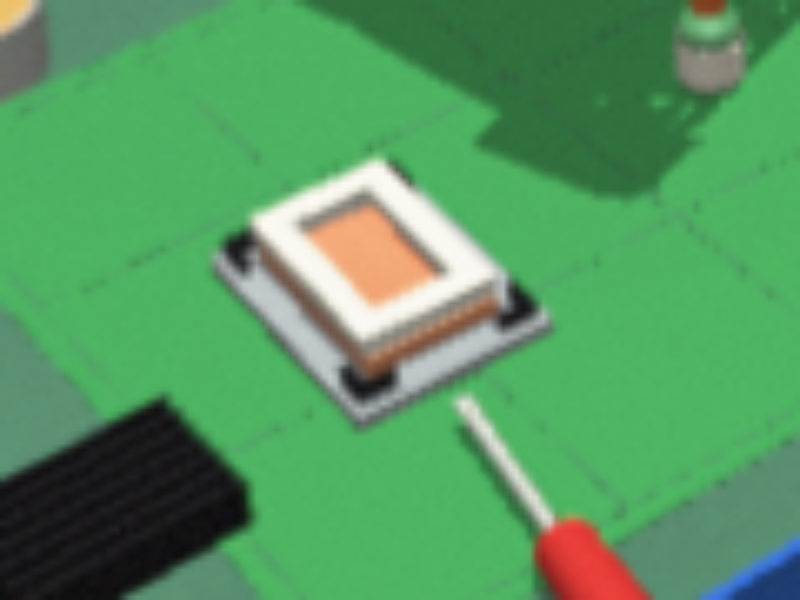

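The spacer sits square on the plate, centred within 2 mm. Going for the blue board.

```bash
python3 -m crank '[[1,-0.1,0.3,0,0.02],[1,-0.2,0.55,0,0.02],[1,-0.3,0.8,0,0.02],[1,-0.35,1,0,0.02],[1,-0.4,1,0,0.02]]'
python3 -m crank '[[1,-0.085,0.3,0,0],[1,-0.085,0.5,0,0],[1,-0.085,0.71,-0.1,0],[1,-0.085,0.71,-0.3,0],[1,-0.085,0.71,-0.5,0]]'
python3 - <<'E'
from h import *
for i in range(4): im=get_image('top');s,y=tool()
print(s['position'].round(4),round(y,2))
im=get_image('scene');cv2.imwrite('pics/s11.png',cv2.resize(im[70:190,230:390],(800,600))[:,:,::-1])
E
```

```text
time: 18.4
position: [0.472, 0.2325, 0.122]
tool_rot: [-3.053, -0.735, -0.002]
ft_force: [0.2, -0.4, 0.6]
grip_width: 0.999
grip_force: 0.0
time: 19.02
position: [0.4572, 0.37, 0.0203]
tool_rot: [3.055, 0.726, 0.002]
ft_force: [0.5, -0.5, 0.2]
grip_width: 0.999
grip_force: 0.0
[0.4564 0.3701 0.0214] -63.28
```

View pics/s11.png

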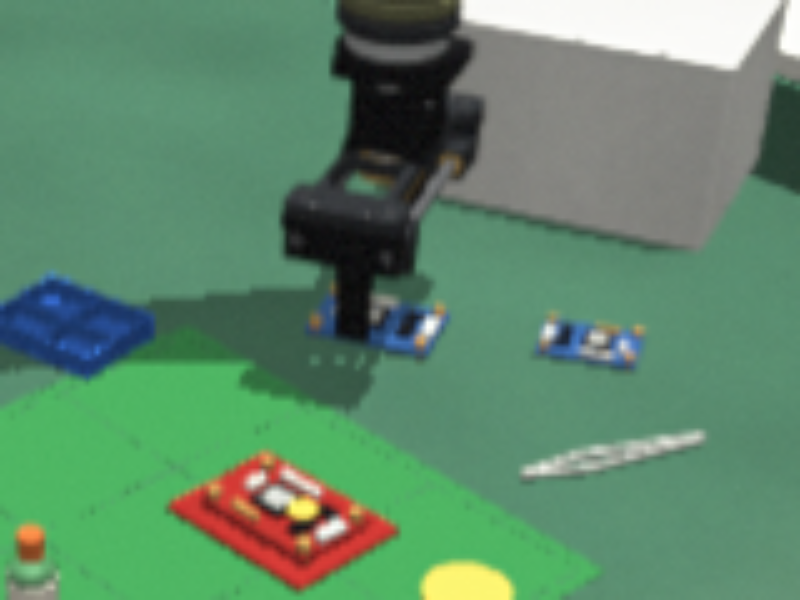

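The open fingers straddle the larger blue board at crop (375,325). Lowering and gripping.

```bash
python3 -m crank '[[1,0,0,-0.04,0],[1,0,0,-0.08,0],[1,0,0,-0.098,0],[1,0,0,-0.098,0]]'
python3 -m crank '[[0.5,0,0,0,0],[0.5,0,0,0,0],[0.5,0,0,0,0],[0.5,0,0,0,0],[0.5,0,0,0,0]]' 30
python3 - <<'E'
from h import *
for i in range(2): get_image('top');s,y=tool()
print(s['position'].round(4),round(y,2),s['grip_width'])
E
```

```text
time: 19.77
position: [0.4552, 0.3714, 0.0013]
tool_rot: [3.055, 0.73, -0.001]
ft_force: [-0.2, -0.0, 0.0]
grip_width: 1.0
grip_force: 0.0
time: 20.4
position: [0.4555, 0.3717, 0.0017]
tool_rot: [-3.056, -0.73, -0.0]
ft_force: [-0.7, 0.9, 0.2]
grip_width: 0.631
grip_force: 30.0
[0.4555 0.3717 0.0017] -63.15 0.6345611326062847
```

```bash
python3 -m crank '[[0.5,0,0,0.1,0],[0.5,0,0,0.3,0],[0.5,0,0,0.5,0],[0.5,0.05,-0.2,0.55,-0.01],[0.5,0.1,-0.4,0.55,-0.02]]' 30
python3 -m crank '[[0.5,0.05,-0.25,0,-0.01],[0.5,0.1,-0.5,0,-0.02],[0.5,0.15,-0.75,0,-0.03],[0.5,0.2,-1,0,-0.04],[0.5,0.2,-1,0,-0.04]]'
python3 -m crank '[[0.5,0.07,-0.25,0,-0.01],[0.5,0.14,-0.5,0,-0.02],[0.5,0.21,-0.75,0,-0.021],[0.5,0.28,-1,0,-0.021],[0.5,0.283,-1,0,-0.021]]'
python3 -m crank '[[0.5,0,-0.2,0,0],[0.5,0,-0.31,0,0],[0.5,0,-0.31,-0.15,0],[0.5,0,-0.31,-0.3,0],[0.5,0,-0.31,-0.3,0]]'
python3 - <<'E'
from h import *
for i in range(4): im=get_image('scene');s,y=tool()
print(s['position'].round(4),round(y,2),s['grip_width'])
cv2.imwrite('pics/s12.png',cv2.resize(im[160:280,110:270],(800,600))[:,:,::-1])
E
```

```text
time: 21.12
position: [0.4764, 0.292, 0.1145]
tool_rot: [-3.095, -0.536, -0.006]
ft_force: [0.1, 0.4, -1.5]
grip_width: 0.636
grip_force: 30.0
time: 21.75
position: [0.5166, 0.0862, 0.1127]
tool_rot: [3.136, 0.131, 0.002]
ft_force: [0.2, 0.7, -2.1]
grip_width: 0.632
grip_force: 30.0
time: 22.38
position: [0.5727, -0.1133, 0.1124]
tool_rot: [3.139, -0.074, 0.002]
ft_force: [0.0, 0.6, 0.1]
grip_width: 0.636
grip_force: 30.0
time: 23.0
position: [0.5701, -0.1686, 0.0496]
tool_rot: [-3.139, 0.061, 0.008]
ft_force: [-0.1, 0.2, -1.0]
grip_width: 0.635
grip_force: 30.0
[ 0.5734 -0.1702  0.0534] -92.27 0.6363750136155881
```

View pics/s12.png

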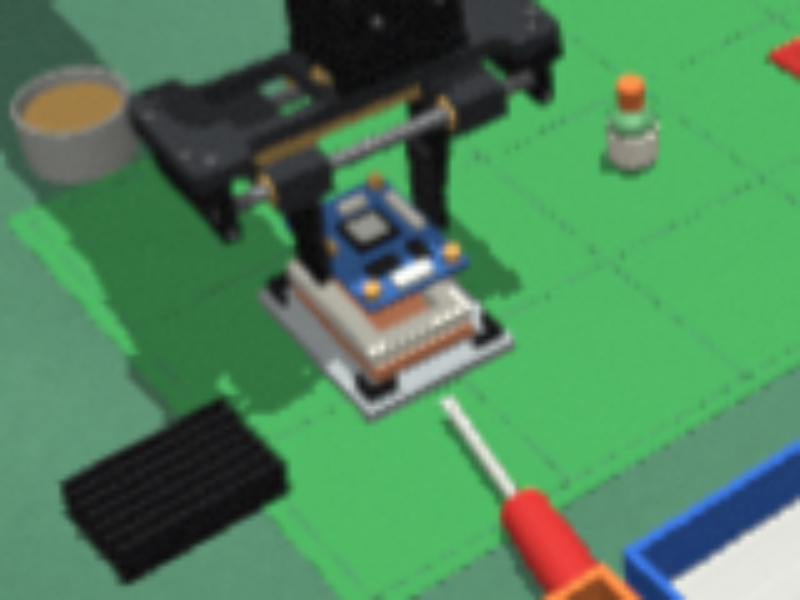

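```bash
python3 - <<'E'
from h import *
im=get_image('scene');m=masks(im)['blue'];r=rect('scene',m,(187,208),.057,16,5);print(r[:3])
print(plane('scene',[(182.8,220.5),(203.8,212.8)],.0575).mean(0),plane('scene',[(185,230.5),(205.2,221.3)],.028).mean(0))
s,y=tool();print(s['position'].round(4),round(y,2))
E
```

```text
(array([ 0.57897015, -0.16835883]), array([83.7, 55.6]), -1.1850738525390625)
[ 0.61923705 -0.16988103] [ 0.62073776 -0.16890293]
[ 0.5733 -0.1703  0.0534] -92.28
```

Aligned within 2 mm. Setting it down.

```bash
python3 -m crank '[[0.5,0,0,-0.04,0],[0.5,0,0,-0.08,0],[0.5,0,0,-0.1,0],[0.5,0,0,-0.107,0],[0.5,0,0,-0.107,0]]'
python3 - <<'E'
from h import *
get_image('top');s,y=tool();print(s['position'].round(4),s['ft_force'].round(1))
E
python3 -m crank '[[0.8,0,0,0,0],[0.8,0,0,0,0],[1,0,0,0,0],[1,0,0,0,0],[1,0,0,0.05,0]]'
python3 -m crank '[[1,0,0,0.2,0],[1,0,-0.1,0.4,0],[1,-0.1,-0.3,0.45,0.01],[1,-0.2,-0.5,0.45,0.02],[1,-0.3,-0.7,0.45,0.03]]'
python3 - <<'E'
from h import *
for i in range(3): im=get_image('scene');s,y=tool()
print(s['position'].round(4),round(y,2))
print(rect('scene',masks(im)['blue'],(188,214),.035,24,3)[:3],'spacer .577,-.1685')
cv2.imwrite('pics/s13.png',cv2.resize(im[180:270,130:250],(800,600))[:,:,::-1])
E
```

```text
time: 23.88
position: [0.5721, -0.1704, 0.0302]
tool_rot: [3.141, -0.063, -0.0]
ft_force: [0.9, -0.8, -0.3]
grip_width: 0.637
grip_force: 30.0
[ 0.5722 -0.1704  0.0303] [-0.1  0.8 -0.5]
time: 24.55
position: [0.5713, -0.1702, 0.0398]
tool_rot: [-3.14, 0.063, 0.003]
ft_force: [-0.5, 0.6, -0.8]
grip_width: 0.979
grip_force: 0.0
time: 25.18
position: [0.5118, -0.3117, 0.1315]
tool_rot: [3.131, 0.236, 0.002]
ft_force: [0.9, 0.1, -0.3]
grip_width: 1.001
grip_force: 0.0
[ 0.5102 -0.3139  0.1309] -81.86
(array([ 0.57831372, -0.17028545]), array([84.4, 55.4]), -2.6317062377929688) spacer .577,-.1685
```

View pics/s13.png

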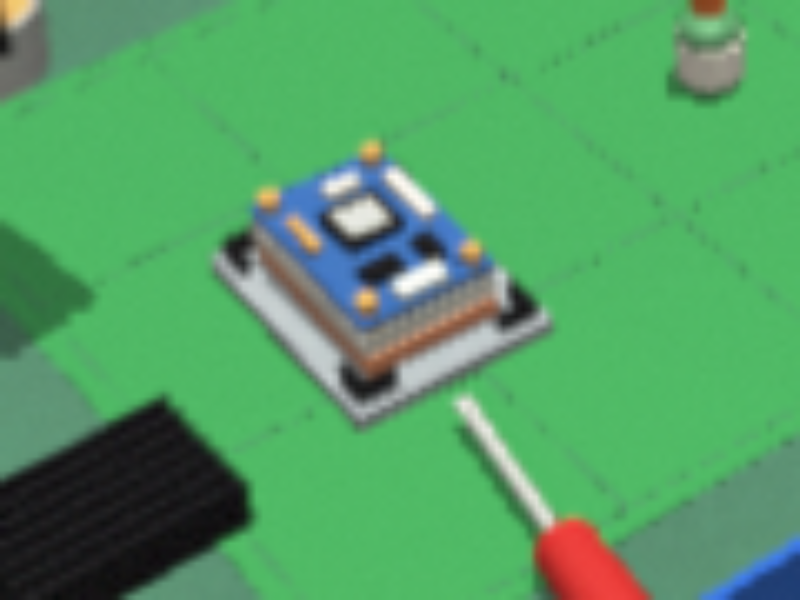

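The blue board lies square on the spacer, within 2 mm. Going to the heat sink on the far right.

```bash
python3 -m crank '[[1,-0.15,-0.2,0,0],[1,-0.275,-0.345,-0.1,0],[1,-0.275,-0.345,-0.3,0],[1,-0.275,-0.345,-0.44,0],[1,-0.275,-0.345,-0.44,0]]'
python3 - <<'E'
from h import *
for i in range(3): im=get_image('scene');s,y=tool()
print(s['position'].round(4),round(y,2))
cv2.imwrite('pics/s14.png',cv2.resize(im[170:290,30:190],(800,600))[:,:,::-1])
E
```

```text
time: 25.95
position: [0.4565, -0.3768, 0.0404]
tool_rot: [-3.129, -0.235, 0.004]
ft_force: [-0.5, 0.0, 0.5]
grip_width: 1.002
grip_force: 0.0
[ 0.4587 -0.3794  0.0439] -81.44
```

View pics/s14.png

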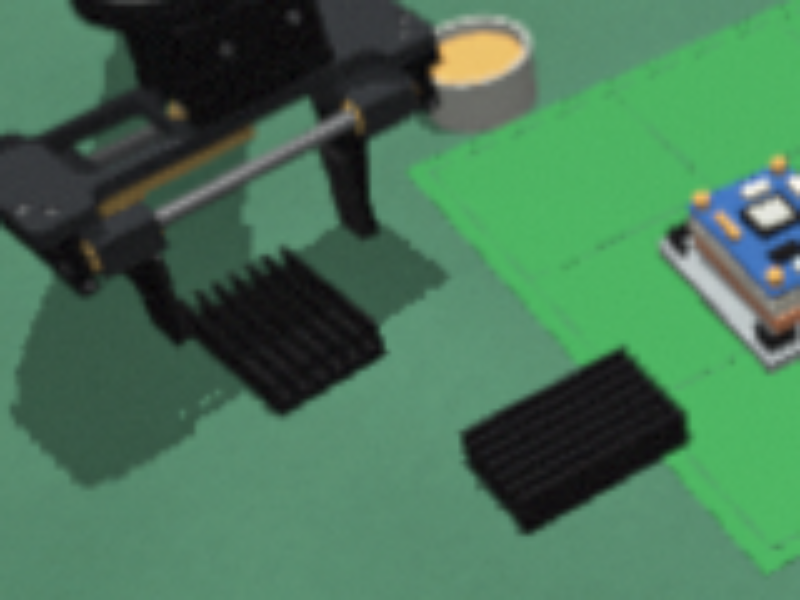

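The fingers straddle the heat sink, fins up. That was my 14th picture, so from here I check by numbers. Lowering and gripping.

```bash
python3 -m crank '[[1,0,0,-0.06,0],[1,0,0,-0.12,0],[1,0,0,-0.17,0],[1,0,0,-0.196,0],[1,0,0,-0.196,0]]'
python3 -m crank '[[0.5,0,0,0,0],[0.5,0,0,0,0],[0.5,0,0,0,0],[0.5,0,0,0,0],[0.5,0,0,0,0]]' 40
python3 - <<'E'
from h import *
for i in range(2): get_image('top');s,y=tool()
print(s['position'].round(4),round(y,2),s['grip_width'],s['ft_force'])
E
```

```text
time: 26.72
position: [0.4567, -0.3791, 0.0023]
tool_rot: [-3.132, -0.232, 0.001]
ft_force: [-0.2, 0.0, -0.4]
grip_width: 1.002
grip_force: 0.0
time: 27.35
position: [0.4571, -0.3796, 0.0032]
tool_rot: [3.132, 0.233, 0.0]
ft_force: [0.6, -0.0, 0.4]
grip_width: 0.638
grip_force: 40.0
[ 0.4572 -0.3796  0.0032] -81.51 0.635152754757596 [0.65602261 0.49210508 1.04981274]
```

```bash
python3 -m crank '[[0.5,0,0,0.1,0],[0.5,0,0,0.3,0],[0.5,0,0,0.5,0],[0.5,0.1,0.145,0.5,-0.01],[0.5,0.2,0.345,0.5,-0.02]]' 40
python3 -m crank '[[0.5,0.15,0.25,0,-0.01],[0.5,0.3,0.5,0,-0.01],[0.5,0.375,0.7,0,-0.01],[0.5,0.375,0.7,-0.08,-0.01],[0.5,0.375,0.7,-0.16,-0.01]]'
python3 - <<'E'
from h import *
for i in range(5): im=get_image('scene');s,y=tool()
print(s['position'].round(4),round(y,2),s['grip_width'])
# front-top edge of sink and blue board by expected projection vs image edges along the stack's long-axis line
u=np.array([np.cos(np.radians(-2.3)),np.sin(np.radians(-2.3))]);c=np.array([.5775,-.1695])
g=cv2.cvtColor(im,cv2.COLOR_RGB2GRAY);v=np.array([-u[1],u[0]])
w=masks(im)['blue']
for off in(-.015,0,.015):
    for nm,z in(('sink bottom front',.0725),('blue top',.035)):
        d=np.arange(.02,.075,.001);p=proj('scene',np.c_[c+d[:,None]*u+off*v,np.full(len(d),z)]).astype(np.float32)
        print(nm,off,[int(x) for x in cv2.remap(g,p[None,:,0].copy(),p[None,:,1].copy(),1)[0]])
E
```

```text
time: 28.08
position: [0.4974, -0.3112, 0.105]
tool_rot: [3.14, 0.027, 0.003]
ft_force: [0.2, 0.3, -1.5]
grip_width: 0.642
grip_force: 40.0
time: 28.7
position: [0.5718, -0.171, 0.0709]
tool_rot: [3.14, -0.063, -0.0]
ft_force: [0.4, -0.2, -2.3]
grip_width: 0.638
grip_force: 40.0
[ 0.5716 -0.1718  0.0711] -92.44 0.6346713598251925
sink bottom front -0.015 [17, 18, 18, 18, 17, 17, 19, 19, 19, 18, 20, 22, 23, 25, 26, 26, 26, 27, 27, 24, 24, 26, 29, 35, 44, 52, 61, 70, 73, 71, 69, 68, 67, 64, 63, 63, 64, 63, 63, 64, 67, 71, 82, 95, 112, 131, 155, 181, 201, 219, 231, 230, 224, 211, 194]
blue top -0.015 [48, 49, 51, 59, 68, 79, 90, 102, 112, 121, 128, 127, 118, 110, 105, 99, 104, 106, 107, 107, 105, 102, 100, 98, 97, 104, 113, 122, 129, 135, 131, 128, 127, 127, 130, 135, 140, 145, 143, 129, 115, 103, 95, 100, 109, 121, 136, 154, 170, 182, 193, 199, 200, 200, 200]
sink bottom front 0 [24, 22, 20, 18, 18, 17, 16, 16, 16, 17, 18, 18, 19, 20, 20, 18, 17, 18, 19, 20, 21, 23, 29, 36, 43, 49, 54, 55, 56, 57, 59, 60, 59, 59, 59, 59, 58, 58, 59, 61, 63, 66, 69, 72, 74, 77, 80, 81, 85, 90, 95, 100, 102, 104, 106]
blue top 0 [28, 34, 40, 48, 55, 76, 101, 126, 149, 174, 196, 215, 230, 241, 237, 220, 199, 175, 147, 131, 119, 108, 100, 97, 103, 109, 115, 120, 124, 127, 130, 131, 134, 137, 140, 142, 143, 138, 132, 123, 111, 103, 102, 104, 108, 116, 132, 150, 169, 187, 197, 199, 200, 202, 202]
sink bottom front 0.015 [23, 22, 22, 22, 21, 20, 20, 21, 22, 24, 23, 23, 23, 23, 24, 23, 22, 21, 19, 19, 21, 26, 32, 40, 48, 58, 68, 79, 86, 90, 90, 90, 90, 90, 90, 90, 90, 90, 89, 89, 89, 89, 90, 90, 90, 91, 91, 91, 90, 90, 89, 89, 89, 89, 89]
blue top 0.015 [25, 24, 23, 30, 39, 45, 50, 55, 71, 81, 87, 87, 84, 88, 92, 94, 95, 97, 101, 103, 103, 101, 100, 103, 108, 117, 125, 127, 128, 129, 129, 131, 135, 138, 143, 144, 141, 137, 131, 123, 118, 114, 108, 101, 97, 92, 81, 65, 47, 42, 41, 41, 44, 61, 88]
```

Front edges of sink and board agree within about 2 mm. Setting it down.

```bash
python3 -m crank '[[0.5,0,0,-0.05,0],[0.5,0,0,-0.09,0],[0.5,0,0,-0.115,0],[0.5,0,0,-0.128,0],[0.5,0,0,-0.132,0]]'
python3 -m crank '[[0.5,0,0,0,0],[0.5,0,0,0,0]]'
python3 -m crank '[[0.75,0,0,0,0],[0.75,0,0,0,0],[1,0,0,0,0],[1,0,0,0,0],[1,0,0,0.05,0]]'
python3 -m crank '[[1,0,0,0.2,0],[1,0,0,0.4,0],[1,-0.1,-0.3,0.5,0],[1,-0.2,-0.6,0.5,0],[1,-0.3,-0.9,0.5,0]]'
python3 - <<'E'
from h import *
for i in range(4): im=get_image('scene');T=get_image('top');s,y=tool()
print(s['position'].round(4),round(y,2))
m=cv2.cvtColor(im,cv2.COLOR_RGB2GRAY)<50
print('sink',rect('scene',m,(188,206),.060,18,3)[:3],'board .578,-.170')
print('top',rect('top',masks(T)['black'],(331,205),.063,24,7)[:3])
print('blue left',[rect('scene',masks(im)['blue'],(188,214),.035,24,1)[:3]])
for k,a,z in(('bottle',(267,217),.055),('reel',(210,155),.036)):
    p=T[a[1],a[0]];print(k,p)
cv2.imwrite('pics/end.png',im)
E
```

```text
time: 29.58
position: [0.572, -0.1703, 0.0445]
tool_rot: [-3.141, 0.063, 0.0]
ft_force: [0.2, -0.2, -2.1]
grip_width: 0.638
grip_force: 40.0
time: 29.82
position: [0.5723, -0.1704, 0.0449]
tool_rot: [3.141, -0.063, 0.001]
ft_force: [-0.1, 0.1, -1.9]
grip_width: 0.637
grip_force: 40.0
time: 30.45
position: [0.5713, -0.1702, 0.0542]
tool_rot: [-3.14, 0.063, 0.003]
ft_force: [0.7, 0.6, -0.4]
grip_width: 0.967
grip_force: 0.0
time: 31.08
position: [0.5135, -0.3473, 0.1563]
tool_rot: [3.139, -0.062, 0.003]
ft_force: [0.1, -0.2, -0.1]
grip_width: 0.995
grip_force: 0.0
[ 0.5149 -0.3434  0.1549] -92.12
sink (array([ 0.58627161, -0.17392659]), array([100.2,  62.9]), -3.1192092895507812) board .578,-.170
top (array([ 0.57040515, -0.16929994]), array([81.7, 54.5]), -2.2843551635742188)
blue left [(array([ 0.57929602, -0.17415051]), array([81.8, 47. ]), -2.2246017456054688)]
bottle [242 128  22]
reel [235 236   0]
```

The top view puts the sink at (0.570,-0.169), -2.3°, 82 x 55 mm. That matches the jig at (0.572,-0.170), and the bystanders are in place. Handing in.

```bash
python3 -c "
from bench import close_job
print(close_job())"
```

```text
the job is handed in; nothing more can be done
None
```

The job is handed in at about 31 s: the red board is on the reject pad, and base plate, spacer, blue board and heat sink are stacked in the jig, each centred within about 2 mm by my camera checks. The hand-in call returned no verdict.

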